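# Make up the intake valve set in the caddy

## Task

Make up the intake valve set in the steel caddy: the bright intake valve standing stem-up in the blue nest, the clean tappet crown-up in the yellow nest, the green-painted spring upright over the post of the green nest, and the gold retainer seated squarely on top of that spring with its collar inside the coils. Leave the dark exhaust valve, the red-painted spring and the scored tappet standing where they are on the bench.

Things in the scene. Friction and masses are not known exactly. Their poses are not given: they have to be found in the camera images.
- intake_valve_mid (a point): Intake valve, bright steel all over, standing on its flat head with the stem up: 108 mm tall, head 42 mm across at the bottom, flaring to a straight stem 9 mm thick from 26 mm above its foot to the top; about 110 g, most of it in the head. The point is on its axis half-way up, 54 mm above its foot; z along the stem, up. Goes into the blue nest, head down. It stands on the bench top.
- tappet_mid (a point): Clean bucket tappet: a bright steel cylinder 35 mm across, 28 mm high, with a clean bright crown (top face), about 80 g. The point is its centre, 14 mm above its foot; z up. Goes into the yellow nest, crown up. It stands on the bench top.
- intake_spring_mid (a point): Intake valve spring: a steel coil spring, stiff enough to handle as solid, standing upright, outside 31 mm, inside 23 mm, 46 mm high, dark with the top coils painted green, about 70 g. The point is its centre, 23 mm above its foot; z up. Goes into the green nest with its post inside the coils. It stands on the bench top.
- retainer_mid (a point): Spring retainer: a gold-coloured steel disc 36 mm across and 8 mm thick, with a tapered hole in its top, on a narrower collar 18 mm across and 6 mm high beneath it; 14 mm high in all, about 35 g. It stands on its collar. The point is on its axis 7 mm above its foot, 1 mm above the disc's underside; z up. Seated on the spring, the collar is inside the coils, the disc's underside lies on the top coil, and the point is 24 mm above the spring's point. It stands on the bench top.
- exhaust_valve_mid (a point): Exhaust valve, not wanted: heat-browned and dark, standing on its 36 mm head, stem up, 108 mm tall, stem 9 mm thick. The point is on its axis 54 mm above its foot; z up. It stands on the bench top.
- exhaust_spring_mid (a point): Exhaust valve spring, not wanted: as the intake spring (31 mm across, 46 mm high) but with its top coils painted red. The point is its centre, 23 mm above its foot; z up. It stands on the bench top.
- scored_tappet_mid (a point): Scored tappet, not wanted: as the clean tappet (35 mm across, 28 mm high) but its crown is brown and black with wear. The point is its centre, 14 mm above its foot; z up. It stands on the bench top.
- valve_nest_floor (a point): Blue plastic nest block for the valve, 74 x 74 x 14 mm, round recess 50 mm wide, 10 mm deep. Point: centre of the recess floor, 7 mm above the bench, 11 mm below the caddy's rim. One of three fixed blocks in a row, 78 mm apart in any order, in a fixed steel caddy 244 x 84 x 18 mm. x along the row, y across it, z up; nothing else stands within 100 mm of the row's middle line.
- tappet_nest_floor (a point): Yellow plastic nest block for the tappet, 74 x 74 x 14 mm, round recess 45 mm wide, 10 mm deep. Point: centre of the recess floor, 7 mm above the bench, 11 mm below the caddy's rim. One of three fixed blocks in a row, 78 mm apart in any order, in a fixed steel caddy 244 x 84 x 18 mm. x along the row, y across it, z up; nothing else stands within 100 mm of the row's middle line.
- spring_nest_floor (a point): Green plastic nest block for the spring, 74 x 74 x 14 mm, round recess 44 mm wide, 10 mm deep, a steel post 11 mm thick, 20 mm tall in its middle. Point: centre of the recess floor, 7 mm above the bench, 11 mm below the caddy's rim. One of three fixed blocks in a row, 78 mm apart in any order, in a fixed steel caddy 244 x 84 x 18 mm. x along the row, y across it, z up; nothing else stands within 100 mm of the row's middle line.
Things that resemble listed ones, but are neither listed nor needed, are in the scene too. Leave any purple look-alike of the part that bears intake_spring_mid alone.

How it is judged:
At the end, for the whole second after the job is handed in: Intake valve, clean tappet (within 9 mm) and green spring (10 mm) rest upright on the floors of the blue, yellow and green nests; the retainer is seated level on that spring within 6 mm, collar inside; all at rest. Exhaust valve, red spring and scored tappet stand within 20 mm of where they began (horizontal distance between intake_valve_mid and valve_nest_floor below 0.009 m and z of intake_valve_mid in the frame of valve_nest_floor between 0.05 and 0.058 m and angle between each of intake_valve_mid, tappet_mid, intake_spring_mid, retainer_mid's own z axis and vertical below 0.12 rad and linear speed of each of intake_valve, tappet, intake_spring, retainer below 0.02 m/s and horizontal distance between tappet_mid and tappet_nest_floor below 0.009 m and z of tappet_mid in the frame of tappet_nest_floor between 0.01 and 0.018 m and horizontal distance between intake_spring_mid and spring_nest_floor below 0.01 m and z of intake_spring_mid in the frame of spring_nest_floor between 0.019 and 0.027 m and horizontal distance between retainer_mid and intake_spring_mid below 0.006 m and z of retainer_mid in the frame of intake_spring_mid between 0.02 and 0.0265 m and distance of each of exhaust_valve_mid, exhaust_spring_mid, scored_tappet_mid from where it was at the start of the episode below 0.02 m and angle between each of exhaust_valve_mid, exhaust_spring_mid, scored_tappet_mid's own z axis and vertical below 0.2 rad); the robot touches nothing.
It fails at once if the exhaust valve is shifted by more than 20 mm or tipped (distance of exhaust_valve_mid from where it was at the start of the episode above 0.02 m or angle between exhaust_valve_mid's own z axis and vertical above 0.35 rad).
It fails at once if the exhaust spring is shifted by more than 20 mm or tipped (distance of exhaust_spring_mid from where it was at the start of the episode above 0.02 m or angle between exhaust_spring_mid's own z axis and vertical above 0.35 rad).
It fails at once if the scored tappet is shifted by more than 20 mm or tipped (distance of scored_tappet_mid from where it was at the start of the episode above 0.02 m or angle between scored_tappet_mid's own z axis and vertical above 0.35 rad).
It also fails if it takes over 120 s, if anything falls off the work surface, if the arm or the gripper's body presses on something with over 40 N, if the wrist force passes 120 N, or if a joint passes its speed limit or range.

## Robot

A 6-joint arm with a two-finger parallel gripper is mounted at the origin on the work surface. World frame = base frame: x ahead of the robot, y to its left, z up, the work surface at z = 0. Lengths are in m, angles in rad, forces in N, time in s.
With the tool pointing down it reaches from about 0.35 to 0.775 m from the base axis. Payload 5.5 kg.
Tool frame: the origin (TCP) lies at the very end of the fingers, on their centre line; the grasp point (between the pads) lies 19 mm behind it; z points along the fingers, y is the line along which they close (so a half turn about z gives the same grasp; the last joint's range is limited). The gripper opens to 85 mm and grips with 20 to 120 N. Pads are 22 mm wide; open, the fingers measure 114 mm over their backs; the gripper's body (76 mm by 85 mm) begins 54 mm behind the grasp point. The pads swing forward as they close: fully open they stand 13 mm farther back than shut.
Start: joints at [-1.306, 0.313, 0.046, 1.304, 0, 1.431], TCP at [0.226, -0.529, 0.202] pointing down, gripper open.
Joint ranges: [-2.76, 2.76], [-0.86, 1.69], [-1.03, 1.26], [-2.2, 2.34], [-1.47, 1.5], [-3.14, 3.14]. Speed limits (rad/s): [2.57, 2.57, 3.14, 3.14, 3.14, 3.14].

## Interface

Orientations are given as a unit quaternion [w, x, y, z].
In Python, from workcell import env, cams, ticket, spotter gives the robot as it stands.
- The arm moves only by the tool jog_arm, never from a script. Its argument "increments" is a list that holds one entry, the list of rows, each a list of 7 numbers: the shift along the tool's x, y, z in units of 0.25 m (1.0 is 0.25 m), then the turn, a rotation vector about the tool's x, y, z in units of 180 degrees (1.0 is 180 degrees), then the closure in counts, from 0 (fully open) to 255 (shut). A call has 1 to 20 rows; each row shifts and turns the commanded pose from where the row before left it, along the tool's axes as they then stand; what a row does not reach is not made up. A row lasts 1/10 s, in which the tool goes at most 50 mm and 8.59 degrees, less where a joint would pass 70% of its speed; a pose out of reach is approached as far as the arm can. A call with a number of a shift or a turn outside -1 to 1 is refused whole. A call with a gripper value outside its range is refused whole. The fingers move at their own pace and stop on an object; "force" is the grip in N (left out, the last holds). Time passes only in rows, so rows that do not move let the fingers close. It gives the time, the measured TCP pose, the force, the opening and the grip force at its end, in the units of the state.
- env.get_state(): the state, without advancing time (a new reading comes with each control period).
- cams.read_camera(name): name is "scene" or "top" or "wrist"; returns a dict with "pixels" (480x640x3 uint8, red, green, blue), "fx", "fy", "cx", "cy" (pixels), "xyz" and "attitude" of the camera in the world; the wrist camera has in their place "mount" (4x4, takes a point from camera to tool coordinates, whose origin is the TCP and whose axes are the flange's). Camera axes: x right, y down, z forward; pixel columns grow to the right and rows downward; lengths in m; the calibration is good to about 2 mm. A picture is of the moment at which its call begins: read the wrist's pose just before it. There is no depth.
- ticket.hand_in(): hands the job in; it is judged then, once.
Trained networks look in the newest picture that a camera, given by its name, has taken for a name from the list of things; names that differ only in an ending like _2 or _b are one class to them, and where a whole thing is asked for, a point or a joint stands for the part that bears it (a point fixed in the world has none). Each returns a list of dicts, best first, with "conf" (0 to 1); they miss things now and then, are a little off and sometimes report something else, mostly with a low value. They report only what shows in the picture. A call takes as long as a camera call. They do not tell look-alikes from the thing itself.
- spotter.find_in(target, camera): "uv" ([column, row] in pixels, amid what is visible of it).
- spotter.cut_out(target, camera): "region" (480x640 bool, what is visible of it) and "uv" ([column, row] in pixels, amid what is visible of it).
- spotter.landmark_of(target, camera): "uv" ([column, row] in pixels: a listed point, or the origin of a listed thing).
The state is a dict: "clock": time; "joint_pos": joint angles; "qvel": joint speeds; "tau": joint torques, N m; "tcp_pos": TCP position; "orientation": TCP orientation; "wrist_force": force on the tool from outside, world axes, zero at the start; "ft_torque": the same for the moment, N m; "finger_gap": finger opening in m; "grip_force": force on a finger pad.
Only numpy, scipy, OpenCV 4.12 (cv2) and the standard library are available. Lean on these libraries where they do the work, as an engineer would, in place of code of your own. Each camera call takes 0.05 s, during which the arm holds its last target. There are 200 camera calls.

## Working session

There is one attempt and no reset: what is moved stays moved. The work goes in short steps, Python scripts to look and compute and a tool call to move; the robot and the scene stay as the last step left them, time stands still between calls to the robot, and variables do not carry over. Pictures are saved under pics/ and viewed, at most 15 in all, crops included, and the job is handed in when it is done.

Besides the shell and the picture viewer there is one more tool, called after "Emit:" by a JSON object that holds its "name" and its "arguments". jog_arm: Moves the arm, as the interface text tells. Shifts and turns lie within -1 to 1; 1 stands for 0.25 m of shift or 180 degrees of turn. Its arguments: {"type":"object","properties":{"increments":{"type":"array"},"force":{"type":"number"}},"required":["increments"]}

```bash
mkdir -p pics; cat > h.py <<'E'
import numpy as np, cv2
from workcell import env, cams, ticket, spotter
from scipy.spatial.transform import Rotation as R
def rot(q): return R.from_quat([q[1],q[2],q[3],q[0]]).as_matrix()
def cam(name):
    s=env.get_state(); d=cams.read_camera(name)
    if name=="wrist":
        T=np.eye(4); T[:3,:3]=rot(s["orientation"]); T[:3,3]=s["tcp_pos"]
        M=T@np.array(d["mount"]); P,A=M[:3,3],M[:3,:3]
    else:
        P=np.array(d["xyz"]); a=np.array(d["attitude"]); A=rot(a) if a.shape==(4,) else a
    return d,P,A
def at(uv,d,P,A,z):
    r=A@np.array([(uv[0]-d["cx"])/d["fx"],(uv[1]-d["cy"])/d["fy"],1]); return P+r*(z-P[2])/r[2]
def save(d,n): cv2.imwrite("pics/"+n,d["pixels"][:,:,::-1])
Z=dict(intake_valve_mid=.054,tappet_mid=.014,intake_spring_mid=.023,retainer_mid=.007,exhaust_valve_mid=.054,exhaust_spring_mid=.023,scored_tappet_mid=.014,valve_nest_floor=.007,tappet_nest_floor=.007,spring_nest_floor=.007)
E
python3 - <<'E'
from h import *
print(env.get_state())
for c in("top","scene"):
    d,P,A=cam(c); save(d,c+"0.png"); print(c,P,A.round(3).tolist(),d["fx"])
    for k,z in Z.items():
        for r in spotter.landmark_of(k,c)[:3]: print(k,np.round(r["uv"]),round(r["conf"],2),at(r["uv"],d,P,A,z).round(4))
d,P,A=cam("wrist"); print(d["mount"],d["fx"])
E
```

```text
{'clock': 0.0, 'joint_pos': array([-1.30560604e+00,  3.14014461e-01,  4.49561499e-02,  1.30356806e+00,
        8.16662848e-06,  1.43120300e+00]), 'qvel': array([-0.00122167,  0.00123247, -0.00223235,  0.00041928,  0.00160541,
       -0.00048309]), 'tau': array([ 6.13554835e-05, -4.80627894e+01,  2.98533690e+01,  1.93356571e-02,
       -9.26150301e-05, -1.20136349e-06]), 'tcp_pos': array([ 0.22629496, -0.5279868 ,  0.20079157]), 'orientation': array([-9.13474501e-04,  9.79588186e-01,  2.01012806e-01, -5.33489616e-05]), 'wrist_force': array([-0.71618926, -0.54457651,  0.6952366 ]), 'ft_torque': array([ 0.04345164,  0.03974463, -0.00727516]), 'grip_force': 0.0, 'finger_gap': 0.08505677095311595}
top [ 0.420025   -0.04089619  1.00917936] [[-0.023, -0.998, 0.062], [-1.0, 0.023, 0.002], [-0.003, -0.062, -0.998]] 561.9600841126008
intake_valve_mid [437. 185.] 0.84 [ 0.5795 -0.235   0.054 ]
tappet_mid [389. 277.] 0.62 [ 0.4235 -0.1537  0.014 ]
intake_spring_mid [464. 315.] 0.64 [ 0.3554 -0.2806  0.023 ]
intake_spring_mid [443. 269.] 0.54 [ 0.4353 -0.247   0.023 ]
retainer_mid [319. 260.] 0.6
[... 877 characters left out ...]
t_valve_mid [341. 313.] 0.44 [ 0.6033 -0.1212  0.054 ]
exhaust_valve_mid [319. 260.] 0.38 [ 0.4935 -0.0553  0.054 ]
exhaust_spring_mid [340. 311.] 0.64 [ 0.5842 -0.0988  0.023 ]
scored_tappet_mid [166. 350.] 0.84 [ 0.4285 -0.3477  0.014 ]
valve_nest_floor [380. 216.] 0.83 [0.4647 0.1621 0.007 ]
spring_nest_floor [417. 227.] 0.9 [0.5403 0.1881 0.007 ]
spring_nest_floor [316. 259.] 0.73 [ 0.4549 -0.0224  0.007 ]
[[ 3.32235809e-04 -9.57171441e-01 -2.89521541e-01  7.31519960e-02]
 [ 9.99999748e-01  1.36162072e-04  6.97375667e-04  1.66664835e-04]
 [-6.28086219e-04 -2.89521700e-01  9.57171244e-01 -1.71643811e-01]
 [ 0.00000000e+00  0.00000000e+00  0.00000000e+00  1.00000000e+00]] 354.4494990478956
```

View pics/top0.png

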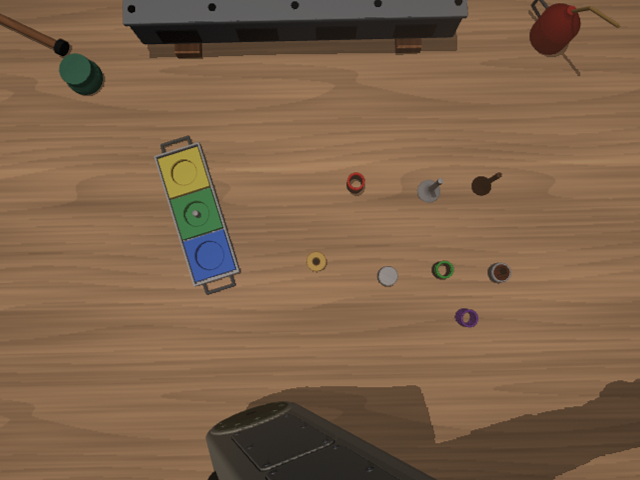

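View pics/scene0.png

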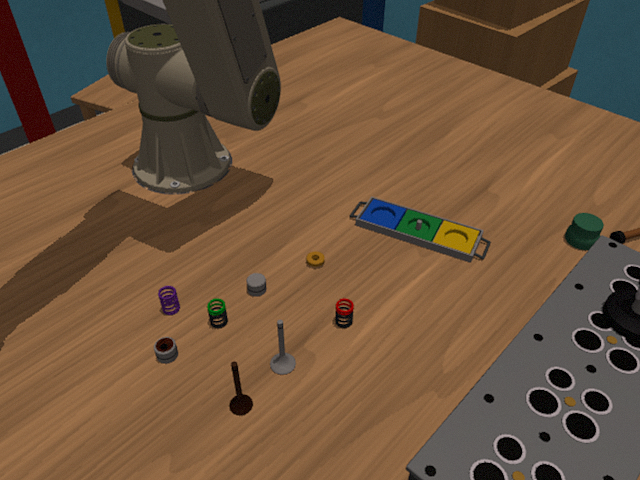

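The top view shows: green spring (443,270), purple look-alike (467,318), clean tappet (388,276), retainer (316,261), intake valve (430,190), red spring (356,182), exhaust valve (483,185) and scored tappet (500,272). The caddy has blue (209,255), green (196,213) and yellow (184,172), and the scene view agrees. I'll turn to yaw 90° and go above the tappet.

Emit:
{"name": "jog_arm", "arguments": {"increments": [[[0,0,0,0,0,-0.0464,0],[0,0,0,0,0,-0.0464,0],[0,0,0,0,0,-0.0464,0],[0,0,0,0,0,-0.0464,0],[0,0,0,0,0,-0.0464,0],[0,0,0,0,0,-0.0464,0],[0,0,0,0,0,-0.0464,0],[0,0,0,0,0,-0.0464,0],[0.125,0.066,0,0,0,0,0],[0.125,0.066,0,0,0,0,0],[0.125,0.066,0,0,0,0,0],[0.125,0.066,0,0,0,0,0],[0.125,0.066,0,0,0,0,0],[0.125,0.066,0,0,0,0,0],[0.125,0.066,0,0,0,0,0],[0.125,0.066,0,0,0,0,0],[0.125,0.066,0,0,0,0,0],[0.125,0.066,0,0,0,0,0],[0.125,0.066,0,0,0,0,0],[0.125,0.066,0,0,0,0,0]]], "force": 30}}

```text
clock: 3.15
tcp_pos: [0.425, -0.1522, 0.202]
orientation: [0.0, 0.707, 0.707, 0.0]
wrist_force: [0.5, -1.1, 0.2]
finger_gap: 0.0855
grip_force: 0.0
```

```bash
cat >> h.py <<'E'
def look(names,n,zz=None,lm=True):
    s=env.get_state(); d,P,A=cam("wrist"); save(d,n+".png")
    print(s["clock"],s["tcp_pos"].round(4),"yaw",np.degrees(np.arctan2(*rot(s["orientation"])[[1,0],0])).round(2),"tilt z",rot(s["orientation"])[:,2].round(3),s["finger_gap"])
    for k in names:
        z=(zz or Z[k])
        for r in spotter.landmark_of(k,"wrist")[:3]: print(k,np.round(r["uv"]),round(r["conf"],2),at(r["uv"],d,P,A,z).round(4))
    return d,P,A
E
python3 - <<'E'
from h import *
look(list(Z),"w1")
E
```

```text
3.15 [ 0.425  -0.1522  0.202 ] yaw 90.0 tilt z [ 0.001 -0.    -1.   ] 0.0854711584418634
intake_valve_mid [475. 287.] 0.59 [ 0.5785 -0.2259  0.054 ]
tappet_mid [319. 202.] 0.91 [ 0.4256 -0.1489  0.014 ]
intake_spring_mid [254. 324.] 0.95 [ 0.3531 -0.2842  0.023 ]
intake_spring_mid [324. 291.] 0.86 [ 0.431  -0.2448  0.023 ]
retainer_mid [350.  67.] 0.79 [ 0.4545 -0.0213  0.007 ]
exhaust_spring_mid [491. 153.] 0.68 [ 0.5908 -0.0986  0.023 ]
scored_tappet_mid [320. 368.] 0.61 [ 0.427 -0.349  0.014]
valve_nest_floor [473. 288.] 0.18 [ 0.5999 -0.2489  0.007 ]
```

View pics/w1.png

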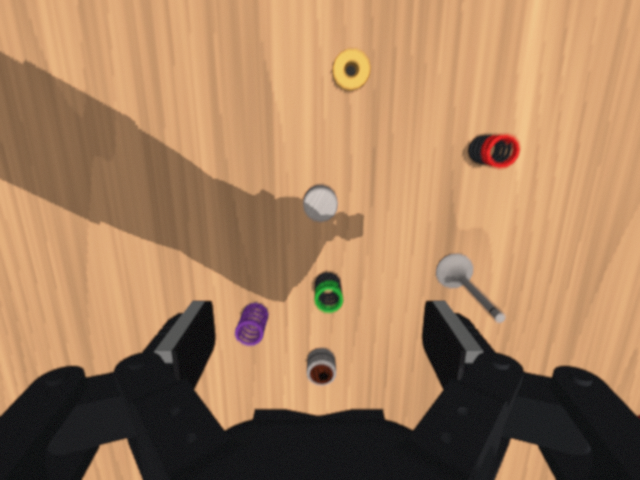

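The wrist view matches: tappet (320,203), green spring (328,292), purple (252,324), retainer (351,69). Next I'll descend part way and check the position.

Emit:
{"name": "jog_arm", "arguments": {"increments": [[[0,0,0.1,0,0,0,0],[0,0,0.1,0,0,0,0],[0,0,0.1,0,0,0,0],[0,0,0.1,0,0,0,0],[0,0,0,0,0,0,0],[0,0,0,0,0,0,0]]]}}

```text
clock: 4.3
tcp_pos: [0.424, -0.1538, 0.1019]
orientation: [-0.0, 0.707, 0.707, -0.0]
wrist_force: [-0.3, -0.5, 0.2]
finger_gap: 0.085
grip_force: 0.0
```

```bash
python3 - <<'E'
from h import *
look(["tappet_mid","intake_spring_mid","retainer_mid"],"w2")
E
```

```text
4.3 [ 0.424  -0.1538  0.1019] yaw 89.97 tilt z [-0.001  0.    -1.   ] 0.08503378100835748
tappet_mid [322. 227.] 0.87 [ 0.426  -0.1494  0.014 ]
intake_spring_mid [332. 344.] 0.87 [ 0.4347 -0.2458  0.023 ]
intake_spring_mid [234. 384.] 0.73 [ 0.3523 -0.2848  0.023 ]
retainer_mid [363.  44.] 0.62 [ 0.4538 -0.024   0.007 ]
```

Emit:
{"name": "jog_arm", "arguments": {"increments": [[[0.016,0.008,0.092,0,0,0,0],[0,0,0.092,0,0,0,0],[0,0,0.092,0,0,0,0],[0,0,0.092,0,0,0,0],[0,0,0,0,0,0,0],[0,0,0,0,0,0,255],[0,0,0,0,0,0,255],[0,0,0,0,0,0,255],[0,0,0,0,0,0,255],[0,0,0,0,0,0,255],[0,0,0,0,0,0,255],[0,0,0,0,0,0,255]]]}}

```text
clock: 5.7
tcp_pos: [0.4264, -0.1496, 0.0098]
orientation: [0.0, 0.707, 0.707, -0.0]
wrist_force: [0.4, 0.7, -0.1]
finger_gap: 0.0002
grip_force: 0.0
```

```bash
python3 - <<'E'
from h import *
look(["tappet_mid"],"w3"); print(env.get_state()["wrist_force"])
d,P,A=cam("scene"); cv2.imwrite("pics/s3.png",cv2.resize(d["pixels"][200:400,150:400,::-1],None,fx=3,fy=3))
E
```

```text
5.7 [ 0.4264 -0.1496  0.0098] yaw 90.01 tilt z [ 0. -0. -1.] 0.0002076188502904991
tappet_mid [320. 283.] 0.82 [ 0.4266 -0.1507  0.014 ]
[-0.61670669  0.80654478  0.61399604]
```

View pics/s3.png

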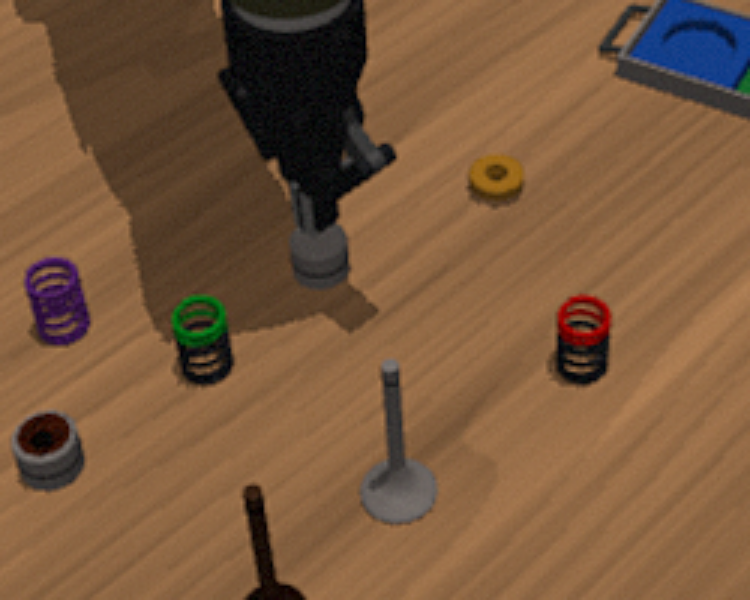

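View pics/w3.png

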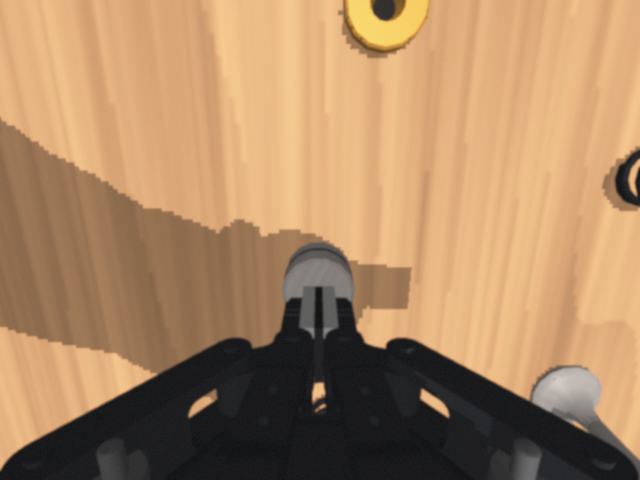

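The scene and wrist crops show the shut fingers ending on or above the tappet crown (tips near (318,290) in the wrist view). The tappet is still upright where it was. I'll check the tip geometry.

```bash
python3 - <<'E'
from h import *
d,P,A=cam("wrist"); s=env.get_state()
def pr(X):
    c=A.T@(np.array(X)-P); return (round(d["fx"]*c[0]/c[2]+d["cx"]),round(d["fy"]*c[1]/c[2]+d["cy"]))
t=s["tcp_pos"]
for dz in (0,.01,.019,.03,.04): print(dz,pr(t+[0,0,dz]))
for dy in (-.0175,0,.0175): print("crown",dy,pr([.426,-.15+dy,.028]),"foot",pr([.426,-.15+dy,0]))
cv2.imwrite("pics/w3c.png",cv2.resize(d["pixels"][220:360,250:390,::-1],None,fx=4,fy=4))
E
```

```text
0 (319, 278)
0.01 (319, 286)
0.019 (319, 294)
0.03 (320, 305)
0.04 (320, 316)
crown -0.0175 (319, 327) foot (319, 301)
crown 0 (319, 294) foot (319, 272)
crown 0.0175 (319, 259) foot (319, 241)
```

View pics/w3c.png

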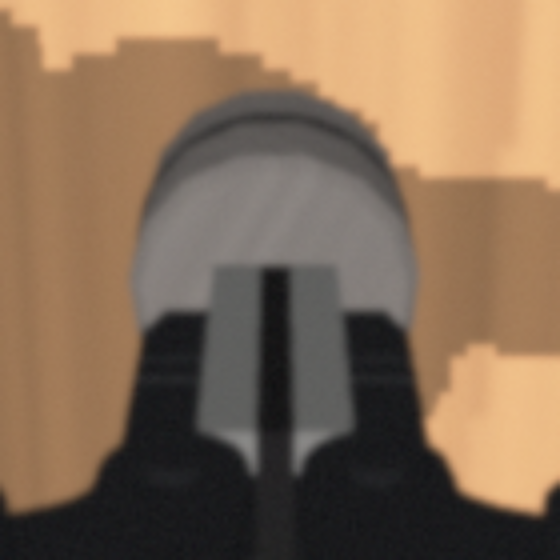

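```bash
python3 - <<'E'
from h import *
d,P,A=cam("scene"); s=env.get_state()
def pr(X):
    c=A.T@(np.array(X)-P); return (round(d["fx"]*c[0]/c[2]+d["cx"],1),round(d["fy"]*c[1]/c[2]+d["cy"],1))
t=s["tcp_pos"]; x0,y0=t[:2]
for z in (.01,.02,.028,.035,.04,.045,.05): print(z,[pr([x0+a,y0+b,z]) for a,b in((0,0),(.01,-.011),(.01,.011))])
cv2.imwrite("pics/s4.png",cv2.resize(d["pixels"][240:310,220:300,::-1],None,fx=8,fy=8,interpolation=cv2.INTER_CUBIC))
E
```

```text
0.01 [(np.float64(256.7), np.float64(285.5)), (np.float64(255.9), np.float64(291.6)), (np.float64(264.9), np.float64(285.1))]
0.02 [(np.float64(256.3), np.float64(281.7)), (np.float64(255.5), np.float64(287.8)), (np.float64(264.6), np.float64(281.3))]
0.028 [(np.float64(256.0), np.float64(278.7)), (np.float64(255.2), np.float64(284.8)), (np.float64(264.3), np.float64(278.2))]
0.035 [(np.float64(255.7), np.float64(276.0)), (np.float64(254.9), np.float64(282.0)), (np.float64(264.1), np.float64(275.5))]
0.04 [(np.float64(255.5), np.float64(274.0)), (np.float64(254.7), np.float64(280.1)), (np.float64(263.9), np.float64(273.6))]
0.045 [(np.float64(255.3), np.float64(272.1)), (np.float64(254.5), np.float64(278.1)), (np.float64(263.7), np.float64(271.6))]
0.05 [(np.float64(255.1), np.float64(270.1)), (np.float64(254.2), np.float64(276.2)), (np.float64(263.5), np.float64(269.7))]
```

View pics/s4.png

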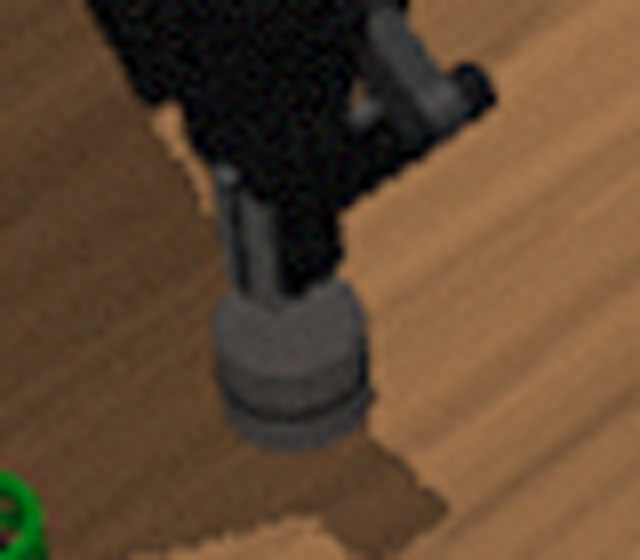

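The tips show about 30 mm above the reported TCP (near z 0.04). I'll confirm by feeling gently down onto the crown with the shut fingers.

Emit:
{"name": "jog_arm", "arguments": {"increments": [[[0,0,0.008,0,0,0,255],[0,0,0.008,0,0,0,255],[0,0,0.008,0,0,0,255],[0,0,0,0,0,0,255]]]}}

```text
clock: 6.35
tcp_pos: [0.4261, -0.1494, 0.0033]
orientation: [-0.0, 0.707, 0.707, -0.0]
wrist_force: [0.1, -0.1, 0.0]
finger_gap: 0.0
grip_force: 0.0
```

Emit:
{"name": "jog_arm", "arguments": {"increments": [[[0,0,0.008,0,0,0,255],[0,0,0,0,0,0,255]]]}}

```text
clock: 6.55
tcp_pos: [0.4262, -0.1495, 0.0015]
orientation: [-0.0, 0.707, 0.707, -0.0]
wrist_force: [-0.8, -0.3, 0.2]
finger_gap: -0.0001
grip_force: 0.0
```

Emit:
{"name": "jog_arm", "arguments": {"increments": [[[0,0,0.008,0,0,0,255],[0,0,0,0,0,0,255]]]}}

```text
clock: 6.75
tcp_pos: [0.4263, -0.1495, -0.0005]
orientation: [-0.0, 0.707, 0.707, -0.0]
wrist_force: [0.2, -0.2, 0.7]
finger_gap: 0.0001
grip_force: 0.0
```

Emit:
{"name": "jog_arm", "arguments": {"increments": [[[0,0,0.006,0,0,0,255],[0,0,0,0,0,0,255]]]}}

```text
clock: 6.95
tcp_pos: [0.4266, -0.1497, -0.0015]
orientation: [0.0, 0.707, 0.707, 0.0]
wrist_force: [-1.0, 0.6, 2.1]
finger_gap: 0.0002
grip_force: 1.7
```

Emit:
{"name": "jog_arm", "arguments": {"increments": [[[0,0,0.006,0,0,0,255],[0,0,0,0,0,0,255]]]}}

```text
clock: 7.15
tcp_pos: [0.4267, -0.1497, -0.0016]
orientation: [0.001, 0.707, 0.707, 0.0]
wrist_force: [-4.8, 3.4, 19.6]
finger_gap: -0.0003
grip_force: 9.4
```

Emit:
{"name": "jog_arm", "arguments": {"increments": [[[0,0,0.006,0,0,0,255],[0,0,0,0,0,0,255]]]}}

```text
clock: 7.35
tcp_pos: [0.4268, -0.1498, -0.0017]
orientation: [0.001, 0.707, 0.707, 0.0]
wrist_force: [-9.5, 5.2, 33.0]
finger_gap: 0.0001
grip_force: 17.0
```

Emit:
{"name": "jog_arm", "arguments": {"increments": [[[0,0,0.006,0,0,0,255],[0,0,0,0,0,0,255]]]}}

```text
clock: 7.55
tcp_pos: [0.427, -0.1498, -0.0018]
orientation: [0.001, 0.707, 0.707, 0.0]
wrist_force: [-13.2, 7.7, 49.6]
finger_gap: 0.0002
grip_force: 24.6
```

Contact came at TCP z = −0.0015 on a 28 mm crown, so the real fingertips end 29.5 mm behind the reported TCP. I'll lift, open, go lower by that amount and grip.

Emit:
{"name": "jog_arm", "arguments": {"increments": [[[0,0,-0.035,0,0,0,255],[0,0,-0.035,0,0,0,255],[0,0,-0.034,0,0,0,0],[0,0,0,0,0,0,0],[0,0,0,0,0,0,0],[0,0,0,0,0,0,0],[0,0,0,0,0,0,0],[0,0,0,0,0,0,0],[0,0,0,0,0,0,0],[0,0,0.039,0,0,0,0],[0,0,0.04,0,0,0,0],[0,0,0.04,0,0,0,0],[0,0,0.039,0,0,0,0],[0,0,0,0,0,0,0],[0,0,0,0,0,0,0]]]}}

```text
clock: 9.05
tcp_pos: [0.426, -0.1493, -0.0203]
orientation: [-0.001, 0.707, 0.707, -0.0]
wrist_force: [0.0, 0.0, 0.1]
finger_gap: 0.0853
grip_force: 0.0
```

Emit:
{"name": "jog_arm", "arguments": {"increments": [[[0,0,0,0,0,0,255],[0,0,0,0,0,0,255],[0,0,0,0,0,0,255],[0,0,0,0,0,0,255],[0,0,0,0,0,0,255],[0,0,0,0,0,0,255],[0,0,0,0,0,0,255]]]}}

```text
clock: 9.75
tcp_pos: [0.4267, -0.1497, -0.0193]
orientation: [0.0, 0.707, 0.707, 0.0]
wrist_force: [-1.8, 0.6, 4.9]
finger_gap: 0.0337
grip_force: 29.9
```

Emit:
{"name": "jog_arm", "arguments": {"increments": [[[0,0,-0.12,0,0,0,255],[0,0,-0.12,0,0,0,255],[0,0,-0.12,0,0,0,255],[0,0,-0.12,0,0,0,255],[0,0,-0.12,0,0,0,255],[0.093,0.045,0,0,0,0,255],[0.093,0.045,0,0,0,0,255],[0.093,0.045,0,0,0,0,255],[0.093,0.045,0,0,0,0,255],[0.093,0.045,0,0,0,0,255],[0.093,0.045,0,0,0,0,255],[0.093,0.045,0,0,0,0,255],[0.093,0.045,0,0,0,0,255],[0.093,0.045,0,0,0,0,255],[0.093,0.045,0,0,0,0,255],[0.093,0.045,0,0,0,0,255],[0.093,0.045,0,0,0,0,255],[0,0,0,0,0,0,255],[0,0,0,0,0,0,255]]]}}

```text
clock: 11.65
tcp_pos: [0.5609, 0.1298, 0.1295]
orientation: [-0.0, 0.707, 0.708, -0.001]
wrist_force: [-0.6, 0.6, -0.6]
finger_gap: 0.0336
grip_force: 30.5
```

```bash
python3 - <<'E'
from h import *
d,P,A=look(list(Z)[-3:]+["tappet_mid"],"w5")
hsv=cv2.cvtColor(d["pixels"],cv2.COLOR_RGB2HSV)
for n,(lo,hi) in dict(blue=(105,125),yellow=(22,32),green=(50,80)).items():
    m=cv2.inRange(hsv,(lo,120,50),(hi,255,255)); m=cv2.morphologyEx(m,cv2.MORPH_OPEN,np.ones((5,5)))
    c=max(cv2.findContours(m,0,2)[0],key=cv2.contourArea); q=cv2.minAreaRect(c)
    cor=np.array([at(p,d,P,A,.017)[:2] for p in cv2.boxPoints(q)]); print(n,cv2.contourArea(c),cor.mean(0).round(4),[np.linalg.norm(cor[i]-cor[i-1]).round(3) for i in range(4)])
E
```

```text
11.65 [0.5609 0.1298 0.1295] yaw 90.08 tilt z [-0.001 -0.    -1.   ] 0.03359782525519614
valve_nest_floor [208. 182.] 0.64 [0.4694 0.1629 0.007 ]
tappet_nest_floor [391. 126.] 0.83 [0.6175 0.2075 0.007 ]
spring_nest_floor [296. 153.] 0.82 [0.5422 0.186  0.007 ]
tappet_mid [320. 308.] 0.66 [0.5617 0.051  0.014 ]
blue 8656.5 [0.4689 0.1637] [np.float64(0.076), np.float64(0.077), np.float64(0.074), np.float64(0.083)]
yellow 9940.5 [0.6201 0.2094] [np.float64(0.076), np.float64(0.077), np.float64(0.075), np.float64(0.083)]
green 8659.0 [0.5442 0.1863] [np.float64(0.074), np.float64(0.071), np.float64(0.073), np.float64(0.077)]
```

View pics/w5.png

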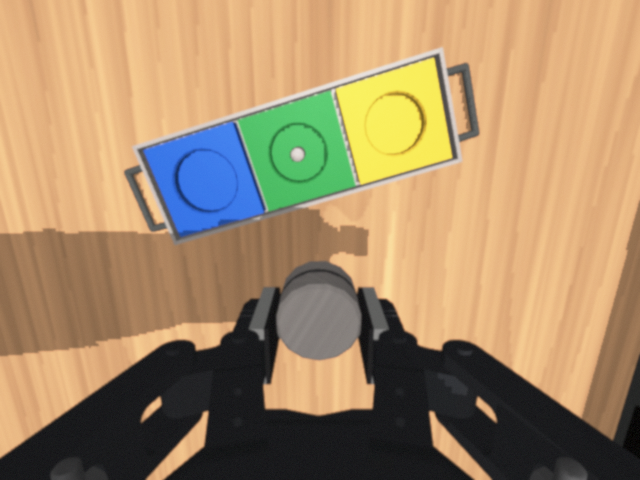

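The wrist view shows the nests in a row: blue (208,182), green (296,153), yellow (391,124). Their measured spacing is 78 mm, as specified, and the tappet is held at (319,315). Next I'll place it in yellow.

Emit:
{"name": "jog_arm", "arguments": {"increments": [[[0.078,0.057,0,0,0,0,255],[0.078,0.057,0,0,0,0,255],[0.078,0.057,0,0,0,0,255],[0.078,0.057,0,0,0,0,255],[0,0,0.1,0,0,0,255],[0,0,0.1,0,0,0,255],[0,0,0.1,0,0,0,255],[0,0,0.1,0,0,0,255],[0,0,0,0,0,0,255],[0,0,0,0,0,0,255]]]}}

```text
clock: 12.9
tcp_pos: [0.618, 0.2068, 0.0303]
orientation: [-0.0, 0.707, 0.707, -0.001]
wrist_force: [1.3, 0.6, -0.9]
finger_gap: 0.0335
grip_force: 30.5
```

```bash
python3 - <<'E'
from h import *
d,P,A=look(["tappet_nest_floor","spring_nest_floor"],"w6")
cv2.imwrite("pics/w6c.png",cv2.resize(d["pixels"][100:400,170:470,::-1],None,fx=1.6,fy=1.6))
E
```

```text
12.9 [0.618  0.2068 0.0303] yaw 89.97 tilt z [-0.001 -0.    -1.   ] 0.03347709317957148
tappet_nest_floor [319. 259.] 0.97 [0.6178 0.2087 0.007 ]
spring_nest_floor [194. 290.] 0.67 [0.543  0.1889 0.007 ]
```

View pics/w6c.png

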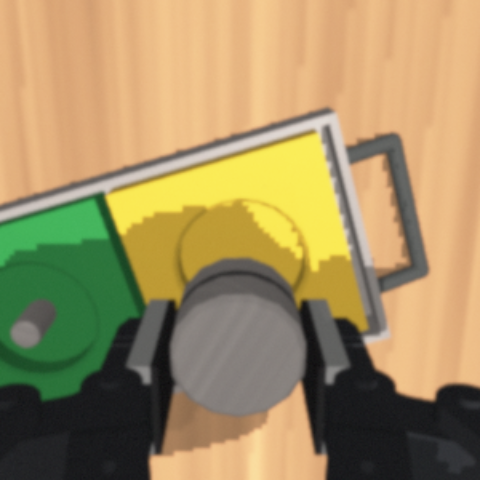

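The crop shows the recess centred just beyond the held tappet, lined up as the numbers say. I'll lower it and release.

Emit:
{"name": "jog_arm", "arguments": {"increments": [[[0.004,0.002,0.04,0,0,0,255],[0,0,0.04,0,0,0,255],[0,0,0.04,0,0,0,255],[0,0,0.03,0,0,0,255],[0,0,0.018,0,0,0,255],[0,0,0,0,0,0,255]]]}}

```text
clock: 13.65
tcp_pos: [0.6185, 0.2085, -0.012]
orientation: [-0.0, 0.707, 0.707, -0.0]
wrist_force: [0.1, 0.2, -1.1]
finger_gap: 0.0338
grip_force: 30.5
```

Emit:
{"name": "jog_arm", "arguments": {"increments": [[[0,0,0,0,0,0,100],[0,0,0,0,0,0,100],[0,0,0,0,0,0,100],[0,0,-0.06,0,0,0,100],[0,0,-0.12,0,0,0,0],[0,0,-0.12,0,0,0,0],[0,0,-0.12,0,0,0,0],[0,0,-0.12,0,0,0,0],[0,0,-0.06,0,0,0,0]]]}}

```text
clock: 14.55
tcp_pos: [0.6203, 0.2088, 0.1416]
orientation: [0.001, 0.707, 0.707, 0.002]
wrist_force: [-0.1, 0.2, -0.1]
finger_gap: 0.0854
grip_force: 0.0
```

```bash
python3 - <<'E'
from h import *
Z["tappet_mid"]=.021
d,P,A=look(["tappet_nest_floor","tappet_mid"],"w7")
E
```

```text
14.55 [0.6203 0.2088 0.1416] yaw 90.01 tilt z [ 0.004  0.001 -1.   ] 0.0854148186855042
```

Emit:
{"name": "jog_arm", "arguments": {"increments": [[[-0.14,-0.057,0,0,0,0,0],[-0.14,-0.057,0,0,0,0,0],[-0.14,-0.057,0,0,0,0,0],[-0.14,-0.057,0,0,0,0,0],[-0.14,-0.057,0,0,0,0,0],[-0.14,-0.057,0,0,0,0,0],[-0.14,-0.057,0,0,0,0,0],[-0.14,-0.057,0,0,0,0,0],[-0.14,-0.057,0,0,0,0,0],[-0.14,-0.057,0,0,0,0,0],[-0.14,-0.057,0,0,0,0,0],[-0.14,-0.057,0,0,0,0,0],[-0.14,-0.057,0,0,0,0,0],[0,0,0.08,0,0,0,0],[0,0,0.08,0,0,0,0],[0,0,0,0,0,0,0],[0,0,0,0,0,0,0]]]}}

```text
clock: 16.4
tcp_pos: [0.4327, -0.2458, 0.0971]
orientation: [-0.001, 0.707, 0.707, -0.0]
wrist_force: [-0.7, -0.6, -0.0]
finger_gap: 0.0852
grip_force: 0.0
```

```bash
python3 - <<'E'
from h import *
look(["intake_spring_mid","retainer_mid","scored_tappet_mid"],"w8")
Z["tappet_mid"]=.021
d,P,A=cam("top"); cv2.imwrite("pics/t8.png",cv2.resize(d["pixels"][120:340,130:330,::-1],None,fx=2.7,fy=2.7))
for k in ("tappet_mid","retainer_mid","tappet_nest_floor","spring_nest_floor"):
    for r in spotter.landmark_of(k,"top")[:2]: print(k,np.round(r["uv"]),r["conf"],at(r["uv"],d,P,A,Z[k]).round(4))
E
```

```text
16.4 [ 0.4327 -0.2458  0.0971] yaw 90.01 tilt z [-0.002  0.002 -1.   ] 0.08517594717856641
intake_spring_mid [216. 286.] 0.81 [ 0.3545 -0.2841  0.023 ]
intake_spring_mid [321. 238.] 0.69 [ 0.4342 -0.2464  0.023 ]
scored_tappet_mid [313. 353.] 0.59 [ 0.4274 -0.3487  0.014 ]
tappet_mid [186. 174.] 0.95 [0.6158 0.2022 0.021 ]
retainer_mid [315. 261.] 0.73 [ 0.4564 -0.0228  0.007 ]
retainer_mid [211. 254.] 0.26 [0.4723 0.1627 0.007 ]
tappet_nest_floor [185. 174.] 0.6 [0.6181 0.2084 0.007 ]
tappet_nest_floor [187. 176.] 0.55 [0.6143 0.2037 0.007 ]
spring_nest_floor [195. 214.] 0.66 [0.5446 0.1899 0.007 ]
```

View pics/t8.png

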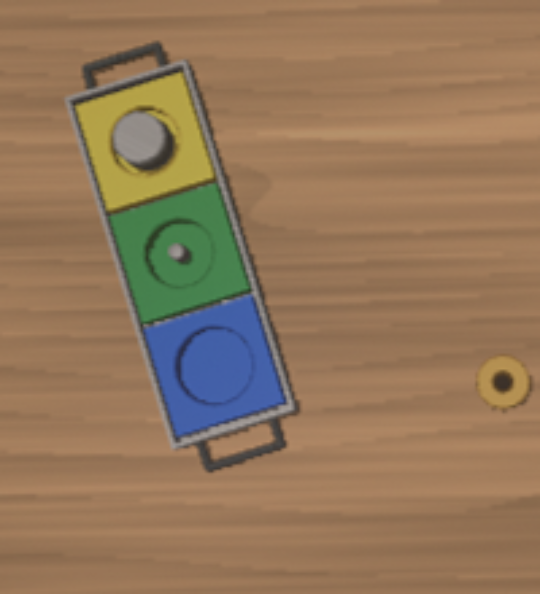

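The top crop shows the tappet sitting in the yellow recess at (143,138) and green and blue still empty. I'll grip the green spring now.

Emit:
{"name": "jog_arm", "arguments": {"increments": [[[0,0.005,0.11,0,0,0,0],[0,0,0.11,0,0,0,0],[0,0,0.11,0,0,0,0],[0,0,0.12,0,0,0,0],[0,0,0,0,0,0,0],[0,0,0,0,0,0,255],[0,0,0,0,0,0,255],[0,0,0,0,0,0,255],[0,0,0,0,0,0,255],[0,0,0,0,0,0,255],[0,0,0,0,0,0,255],[0,0,0,0,0,0,255]]]}}

```text
clock: 18.05
tcp_pos: [0.4359, -0.2474, -0.0128]
orientation: [0.001, 0.707, 0.707, 0.0]
wrist_force: [-0.7, 0.1, 6.7]
finger_gap: 0.0305
grip_force: 29.5
```

Emit:
{"name": "jog_arm", "arguments": {"increments": [[[0,0,-0.11,0,0,0,255],[0,0,-0.11,0,0,0,255],[0,0,-0.11,0,0,0,255],[0,0,-0.11,0,0,0,255],[0.1335,0.033,0,0,0,0,255],[0.1335,0.033,0,0,0,0,255],[0.1335,0.033,0,0,0,0,255],[0.1335,0.033,0,0,0,0,255],[0.1335,0.033,0,0,0,0,255],[0.1335,0.033,0,0,0,0,255],[0.1335,0.033,0,0,0,0,255],[0.1335,0.033,0,0,0,0,255],[0.1335,0.033,0,0,0,0,255],[0.1335,0.033,0,0,0,0,255],[0.1335,0.033,0,0,0,0,255],[0.1335,0.033,0,0,0,0,255],[0.1335,0.033,0,0,0,0,255],[0,0,0.1,0,0,0,255],[0,0,0.1,0,0,0,255],[0,0,0,0,0,0,255]]]}}

```text
clock: 20.05
tcp_pos: [0.539, 0.1872, 0.0426]
orientation: [-0.002, 0.707, 0.707, -0.003]
wrist_force: [-1.2, 0.3, -1.2]
finger_gap: 0.0304
grip_force: 30.2
```

```bash
python3 - <<'E'
from h import *
d,P,A=look(["spring_nest_floor","tappet_nest_floor","valve_nest_floor"],"w9")
cv2.imwrite("pics/w9c.png",cv2.resize(d["pixels"][100:400,130:530,::-1],None,fx=1.6,fy=1.6))
s=env.get_state(); zf=s["tcp_pos"][2]+.0128
for r in spotter.landmark_of("intake_spring_mid","wrist")[:2]: print(r["uv"],r["conf"],at(r["uv"],d,P,A,zf+.023).round(4))
E
```

```text
20.05 [0.539  0.1872 0.0426] yaw 90.06 tilt z [-0.006 -0.001 -1.   ] 0.030429361599499726
spring_nest_floor [327. 256.] 0.95 [0.5439 0.1866 0.007 ]
valve_nest_floor [213. 289.] 0.89 [0.471 0.164 0.007]
[317.0, 308.2] 0.58 [0.5382 0.191  0.0829]
```

View pics/w9c.png

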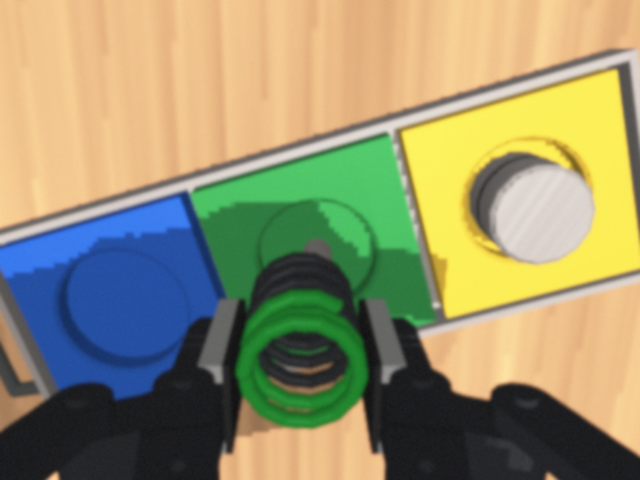

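The crop shows the spring held over the green nest, with the recess centre about 4–5 mm to its right. The tappet stands upright in yellow. I'll correct x and lower.

Emit:
{"name": "jog_arm", "arguments": {"increments": [[[0,0.014,0,0,0,0,255],[0,0,0,0,0,0,255],[0,0,0,0,0,0,255]]]}}

```text
clock: 20.6
tcp_pos: [0.5461, 0.1873, 0.0462]
orientation: [0.0, 0.707, 0.707, 0.0]
wrist_force: [0.2, 0.8, -1.4]
finger_gap: 0.0306
grip_force: 30.2
```

Emit:
{"name": "jog_arm", "arguments": {"increments": [[[0,-0.01,0.04,0,0,0,255],[0,0,0.04,0,0,0,255],[0,0,0.04,0,0,0,255],[0,0,0.03,0,0,0,255],[0,0,0.03,0,0,0,255],[0,0,0.025,0,0,0,255],[0,0,0,0,0,0,255],[0,0,0,0,0,0,255]]]}}

```text
clock: 21.4
tcp_pos: [0.5432, 0.1874, -0.0057]
orientation: [0.0, 0.707, 0.707, 0.0]
wrist_force: [-0.4, -0.2, -1.4]
finger_gap: 0.0307
grip_force: 30.2
```

Emit:
{"name": "jog_arm", "arguments": {"increments": [[[0,0,0,0,0,0,110],[0,0,0,0,0,0,110],[0,0,0,0,0,0,110],[0,0,-0.06,0,0,0,110],[0,0,-0.12,0,0,0,110],[0,0,-0.12,0,0,0,0],[0,0,-0.12,0,0,0,0],[0,0,-0.06,0,0,0,0],[-0.105,-0.044,0,0,0,0,0],[-0.105,-0.044,0,0,0,0,0],[-0.105,-0.044,0,0,0,0,0],[-0.105,-0.044,0,0,0,0,0],[-0.105,-0.044,0,0,0,0,0],[-0.105,-0.044,0,0,0,0,0],[-0.105,-0.044,0,0,0,0,0],[-0.105,-0.044,0,0,0,0,0],[0,0,0,0,0,0,0],[0,0,0,0,0,0,0],[0,0,0,0,0,0,0]]]}}

```text
clock: 23.3
tcp_pos: [0.4555, -0.0222, 0.1146]
orientation: [0.0, 0.707, 0.707, 0.0]
wrist_force: [0.4, -0.8, -0.2]
finger_gap: 0.0854
grip_force: 0.0
```

```bash
cat >> h.py <<'E'
def gold(d,P,A,z,u0=200,u1=440):
    hsv=cv2.cvtColor(d["pixels"],cv2.COLOR_RGB2HSV); m=cv2.inRange(hsv,(18,150,90),(32,255,255)); m[:,:u0]=0; m[:,u1:]=0
    c=max(cv2.findContours(cv2.morphologyEx(m,cv2.MORPH_OPEN,np.ones((3,3))),0,2)[0],key=cv2.contourArea)
    e=cv2.fitEllipse(cv2.convexHull(c)); print("gold",e,at(e[0],d,P,A,z).round(4))
E
python3 - <<'E'
from h import *
d,P,A=look(["retainer_mid"],"w10"); gold(d,P,A,.012)
for r in spotter.cut_out("retainer_mid","wrist")[:1]:
    v,u=np.where(r["region"]); print(u.mean(),v.mean(),at((u.mean(),v.mean()),d,P,A,.012))
d,P,A=cam("top"); 
for k,z in (("intake_spring_mid",.030),("tappet_mid",.021)):
    for r in spotter.landmark_of(k,"top")[:3]: print(k,np.round(r["uv"]),r["conf"],at(r["uv"],d,P,A,z).round(4))
E
```

```text
23.3 [ 0.4555 -0.0222  0.1146] yaw 90.03 tilt z [ 0.001  0.    -1.   ] 0.08542379813492242
retainer_mid [314. 227.] 0.63 [ 0.4521 -0.0236  0.007 ]
gold ((320.2520446777344, 224.42222595214844), (27.786218643188477, 39.188812255859375), 112.35169219970703) [ 0.4567 -0.02    0.012 ]
317.72767295597487 228.87358490566038 [ 0.45469232 -0.02368977  0.012     ]
intake_spring_mid [468. 316.] 0.77 [ 0.3529 -0.2867  0.03  ]
intake_spring_mid [190. 217.] 0.51 [0.5377 0.1941 0.03  ]
tappet_mid [187. 171.] 0.81 [0.6212 0.2002 0.021 ]
tappet_mid [432. 188.] 0.28 [ 0.5795 -0.2334  0.021 ]
```

Emit:
{"name": "jog_arm", "arguments": {"increments": [[[-0.002,0,0.13,0,0,0,0],[0,0,0.13,0,0,0,0],[0,0,0.13,0,0,0,0],[0,0,0.11,0,0,0,0],[0,0,0.074,0,0,0,0],[0,0,0,0,0,0,0],[0,0,0,0,0,0,255],[0,0,0,0,0,0,255],[0,0,0,0,0,0,255],[0,0,0,0,0,0,255],[0,0,0,0,0,0,255],[0,0,0,0,0,0,255],[0,0,0,0,0,0,255]]]}}

```text
clock: 24.9
tcp_pos: [0.4563, -0.0234, -0.0278]
orientation: [0.001, 0.707, 0.707, 0.001]
wrist_force: [-0.6, -0.3, 4.4]
finger_gap: 0.0345
grip_force: 29.3
```

Emit:
{"name": "jog_arm", "arguments": {"increments": [[[0,0,-0.11,0,0,0,255],[0,0,-0.11,0,0,0,255],[0,0,-0.11,0,0,0,255],[0,0,-0.11,0,0,0,255],[0.09,0.05,0,0,0,0,255],[0.09,0.05,0,0,0,0,255],[0.09,0.05,0,0,0,0,255],[0.09,0.05,0,0,0,0,255],[0.09,0.05,0,0,0,0,255],[0.09,0.05,0,0,0,0,255],[0.09,0.05,0,0,0,0,255],[0,0,0,0,0,0,255],[0,0,0,0,0,0,255],[0,0,0,0,0,0,255]]]}}

```text
clock: 26.3
tcp_pos: [0.542, 0.1338, 0.081]
orientation: [-0.0, 0.707, 0.707, -0.0]
wrist_force: [0.1, -0.4, -0.5]
finger_gap: 0.0341
grip_force: 30.1
```

```bash
python3 - <<'E'
from h import *
Z["intake_spring_mid"]=.03;Z["tappet_mid"]=.021
d,P,A=look(["intake_spring_mid","tappet_mid"],"w11")
zt=env.get_state()["tcp_pos"][2]+.028
for r in spotter.landmark_of("retainer_mid","wrist")[:2]: print(r["uv"],r["conf"],at(r["uv"],d,P,A,zt+.007).round(4))
v,u=np.where(spotter.cut_out("retainer_mid","wrist")[0]["region"]); print(u.min(),u.max(),v.min(),v.max())
hsv=cv2.cvtColor(d["pixels"],cv2.COLOR_RGB2HSV)
g=cv2.inRange(hsv,(50,120,40),(80,255,255)); print((g>0).sum())
cv2.imwrite("pics/w11c.png",cv2.resize(d["pixels"][80:380,170:470,::-1],None,fx=2,fy=2))
E
```

```text
26.3 [0.542  0.1338 0.081 ] yaw 89.99 tilt z [-0.001 -0.    -1.   ] 0.03413905422014011
intake_spring_mid [320. 161.] 0.98 [0.5422 0.1898 0.03  ]
tappet_mid [441. 131.] 0.88 [0.6181 0.2074 0.021 ]
[317.3, 310.3] 0.92 [0.541  0.1338 0.1161]
277 360 273 355
12099
```

View pics/w11c.png

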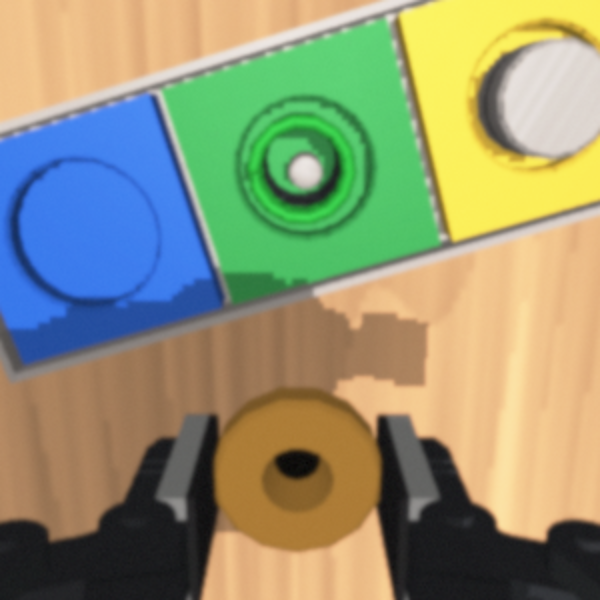

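The crop shows the spring upright over its post, top ring centred at crop (302,167) which is pixel (321,163.5). The retainer is held level with its top centred at crop (298,468), pixel (319,314). The tappet is in yellow.

```bash
python3 - <<'E'
from h import *
d,P,A=cam("wrist"); print(env.get_state()["tcp_pos"])
print(at((321,163.5),d,P,A,.053),at((319,314),d,P,A,.123))
E
```

```text
[0.54246144 0.13381617 0.0810464 ]
[0.5434527 0.1901037 0.053    ] [0.54214947 0.13570888 0.123     ]
```

Emit:
{"name": "jog_arm", "arguments": {"increments": [[[0.055,0.005,0,0,0,0,255],[0.055,0,0,0,0,0,255],[0.055,0,0,0,0,0,255],[0.055,0,0,0,0,0,255],[0,0,0.05,0,0,0,255],[0,0,0.05,0,0,0,255],[0,0,0.04,0,0,0,255],[0,0,0.04,0,0,0,255],[0,0,0.032,0,0,0,255],[0,0,0,0,0,0,255],[0,0,0,0,0,0,255],[0,0,0,0,0,0,255]]]}}

```text
clock: 27.8
tcp_pos: [0.5444, 0.1893, 0.0284]
orientation: [0.0, 0.707, 0.707, 0.0]
wrist_force: [-0.1, 0.3, 0.2]
finger_gap: 0.0344
grip_force: 30.1
```

Emit:
{"name": "jog_arm", "arguments": {"increments": [[[0,0,0.008,0,0,0,255],[0,0,0.006,0,0,0,255],[0,0,0,0,0,0,255],[0,0,0,0,0,0,255]]]}}

```text
clock: 28.2
tcp_pos: [0.5438, 0.1894, 0.0245]
orientation: [0.0, 0.707, 0.707, -0.0]
wrist_force: [0.4, 0.5, -0.3]
finger_gap: 0.0344
grip_force: 30.1
```

Emit:
{"name": "jog_arm", "arguments": {"increments": [[[0,0,0.008,0,0,0,255],[0,0,0,0,0,0,255],[0,0,0,0,0,0,255]]]}}

```text
clock: 28.5
tcp_pos: [0.5437, 0.1893, 0.0223]
orientation: [-0.0, 0.707, 0.707, -0.0]
wrist_force: [-0.3, -0.6, -1.0]
finger_gap: 0.0341
grip_force: 30.1
```

Emit:
{"name": "jog_arm", "arguments": {"increments": [[[0,0,0.008,0,0,0,255],[0,0,0,0,0,0,255],[0,0,0,0,0,0,255]]]}}

```text
clock: 28.8
tcp_pos: [0.5438, 0.1893, 0.0203]
orientation: [-0.0, 0.707, 0.707, -0.0]
wrist_force: [0.5, -0.5, -0.4]
finger_gap: 0.0342
grip_force: 30.1
```

Emit:
{"name": "jog_arm", "arguments": {"increments": [[[0,0,0.006,0,0,0,255],[0,0,0,0,0,0,255],[0,0,0,0,0,0,255]]]}}

```text
clock: 29.1
tcp_pos: [0.5443, 0.1894, 0.0194]
orientation: [0.0, 0.707, 0.707, 0.0]
wrist_force: [-0.4, -0.3, 3.1]
finger_gap: 0.0342
grip_force: 30.4
```

It's seated: contact came at z 0.0194 against 0.0192 expected. I'll release and go to the valve.

Emit:
{"name": "jog_arm", "arguments": {"increments": [[[0,0,0,0,0,0,110],[0,0,0,0,0,0,110],[0,0,0,0,0,0,110],[0,0,-0.06,0,0,0,110],[0,0,-0.12,0,0,0,110],[0,0,-0.12,0,0,0,0],[0,0,-0.14,0,0,0,0],[-0.135,0.0105,0,0,0,0,0],[-0.135,0.0105,0,0,0,0,0],[-0.135,0.0105,0,0,0,0,0],[-0.135,0.0105,0,0,0,0,0],[-0.135,0.0105,0,0,0,0,0],[-0.135,0.0105,0,0,0,0,0],[-0.135,0.0105,0,0,0,0,0],[-0.135,0.0105,0,0,0,0,0],[-0.135,0.0105,0,0,0,0,0],[-0.135,0.0105,0,0,0,0,0],[-0.135,0.0105,0,0,0,0,0],[-0.135,0.0105,0,0,0,0,0],[-0.135,0.0105,0,0,0,0,0]]]}}

```text
clock: 31.1
tcp_pos: [0.5779, -0.2507, 0.1287]
orientation: [-0.0, 0.707, 0.707, -0.0]
wrist_force: [0.4, 0.9, 0.7]
finger_gap: 0.0851
grip_force: 0.0
```

Emit:
{"name": "jog_arm", "arguments": {"increments": [[[0,0,0,0,0,0,0],[0,0,0,0,0,0,0]]]}}

```text
clock: 31.3
tcp_pos: [0.5776, -0.2499, 0.1284]
orientation: [-0.001, 0.708, 0.707, 0.0]
wrist_force: [0.1, 0.4, -0.3]
finger_gap: 0.085
grip_force: 0.0
```

```bash
python3 - <<'E'
from h import *
d,P,A=look(["intake_valve_mid","exhaust_valve_mid"],"w12")
t,Pt,At=cam("top"); s,Ps,As=cam("scene")
a=cv2.resize(t["pixels"][140:300,150:250],(300,480)); cv2.imwrite("pics/m12.png",np.hstack([cv2.resize(d["pixels"],(500,480)),a])[:,:,::-1])
for c,(q,PP,AA) in dict(top=(t,Pt,At),scene=(s,Ps,As)).items():
    for k,z in (("intake_spring_mid",.03),("retainer_mid",.054)):
        for r in spotter.landmark_of(k,c)[:2]: print(c,k,r["uv"],r["conf"],at(r["uv"],q,PP,AA,z).round(4))
E
```

```text
31.3 [ 0.5776 -0.2499  0.1284] yaw 89.91 tilt z [-0.001  0.001 -1.   ] 0.08497110412042287
intake_valve_mid [315. 208.] 0.84 [ 0.5747 -0.2283  0.054 ]
exhaust_valve_mid [328. 330.] 0.72 [ 0.5848 -0.3263  0.054 ]
top intake_spring_mid [191.8, 211.6] 0.55 [0.5465 0.1909 0.03  ]
top intake_spring_mid [188.9, 175.3] 0.21 [0.6109 0.1955 0.03  ]
top retainer_mid [188.0, 211.8] 0.77 [0.5432 0.1917 0.054 ]
scene intake_spring_mid [167.6, 301.8] 0.87 [ 0.3584 -0.2917  0.03  ]
scene intake_spring_mid [420.5, 219.2] 0.76 [0.5454 0.1882 0.03  ]
scene retainer_mid [423.6, 212.7] 0.77 [0.5525 0.1833 0.054 ]
```

View pics/m12.png

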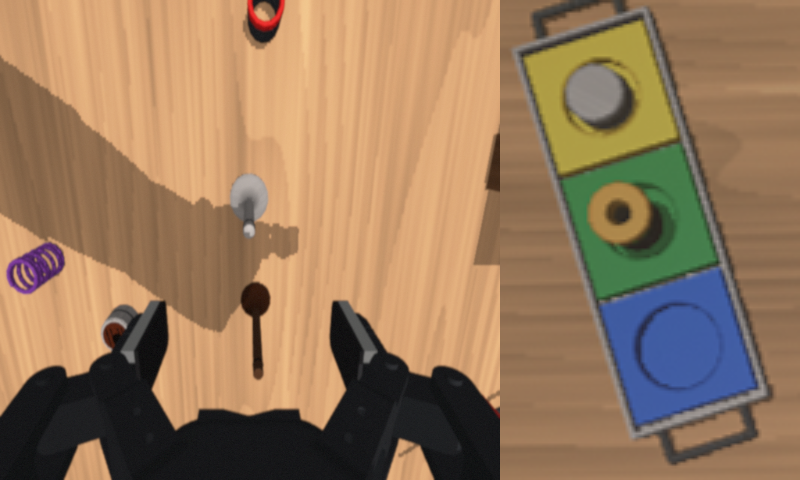

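The left picture shows the intake valve with head (319,196) and stem top (319,230) in full-image pixels, and the exhaust valve about 100 mm behind it. On the right the retainer sits level on the spring in green.

```bash
python3 - <<'E'
from h import *
d,P,A=cam("wrist"); print(env.get_state()["tcp_pos"])
print(at((319,194),d,P,A,.005),at((319,230),d,P,A,.108))
v,u=np.where(spotter.cut_out("intake_valve_mid","wrist")[0]["region"]); print(u.min(),u.max(),v.min(),v.max())
E
```

```text
[ 0.5781659  -0.24887685  0.12913293]
[ 0.57830369 -0.2257312   0.005     ] [ 0.57800518 -0.22856437  0.108     ]
294 342 175 240
```

I'll grip the stem high (TCP z about 0.04), because the tip offset may also bring the gripper body closer.

Emit:
{"name": "jog_arm", "arguments": {"increments": [[[0.043,0,0,0,0,0,0],[0.043,0,0,0,0,0,0],[0,0,0,0,0,0,0],[0,0,0.09,0,0,0,0],[0,0,0.09,0,0,0,0],[0,0,0.09,0,0,0,0],[0,0,0.086,0,0,0,0],[0,0,0,0,0,0,0],[0,0,0,0,0,0,0]]]}}

```text
clock: 32.75
tcp_pos: [0.5779, -0.2276, 0.0401]
orientation: [-0.0, 0.707, 0.707, -0.0]
wrist_force: [0.1, 0.3, 0.4]
finger_gap: 0.0853
grip_force: 0.0
```

Emit:
{"name": "jog_arm", "arguments": {"increments": [[[0,0,0,0,0,0,255],[0,0,0,0,0,0,255],[0,0,0,0,0,0,255],[0,0,0,0,0,0,255],[0,0,0,0,0,0,255],[0,0,0,0,0,0,255],[0,0,0,0,0,0,255],[0,0,0,0,0,0,255],[0,0,0,0,0,0,255]]], "force": 50}}

```text
clock: 33.65
tcp_pos: [0.578, -0.228, 0.0403]
orientation: [0.0, 0.707, 0.707, -0.0]
wrist_force: [-0.8, -0.4, 4.2]
finger_gap: 0.0076
grip_force: 48.7
```

Emit:
{"name": "jog_arm", "arguments": {"increments": [[[0,0,-0.13,0,0,0,255],[0,0,-0.13,0,0,0,255],[0,0,-0.13,0,0,0,255],[0,0,-0.13,0,0,0,255],[0.1208,-0.0334,0,0,0,0,255],[0.1208,-0.0334,0,0,0,0,255],[0.1208,-0.0334,0,0,0,0,255],[0.1208,-0.0334,0,0,0,0,255],[0.1208,-0.0334,0,0,0,0,255],[0.1208,-0.0334,0,0,0,0,255],[0.1208,-0.0334,0,0,0,0,255],[0.1208,-0.0334,0,0,0,0,255],[0.1208,-0.0334,0,0,0,0,255],[0.1208,-0.0334,0,0,0,0,255],[0.1208,-0.0334,0,0,0,0,255],[0.1208,-0.0334,0,0,0,0,255],[0.1208,-0.0334,0,0,0,0,255],[0,0,0,0,0,0,255],[0,0,0,0,0,0,255],[0,0,0,0,0,0,255]]]}}

```text
clock: 35.65
tcp_pos: [0.4695, 0.1642, 0.1696]
orientation: [0.0, 0.707, 0.707, -0.0]
wrist_force: [0.0, 0.7, -1.3]
finger_gap: 0.0075
grip_force: 49.0
```

```bash
python3 - <<'E'
from h import *
d,P,A=look(["valve_nest_floor","spring_nest_floor","tappet_nest_floor"],"w13")
h=env.get_state()["tcp_pos"][2]-.0403
for r in spotter.landmark_of("intake_valve_mid","wrist")[:2]: print(r["uv"],r["conf"],at(r["uv"],d,P,A,h+.054).round(4))
E
```

```text
35.65 [0.4695 0.1642 0.1696] yaw 89.98 tilt z [-0. -0. -1.] 0.007544269014943394
valve_nest_floor [320. 210.] 0.94 [0.4708 0.1648 0.007 ]
spring_nest_floor [395. 186.] 0.75 [0.5413 0.1877 0.007 ]
tappet_nest_floor [394. 186.] 0.69 [0.5403 0.1882 0.007 ]
[316.1, 287.9] 0.56 [0.4679 0.1649 0.1835]
```

View pics/w13.png

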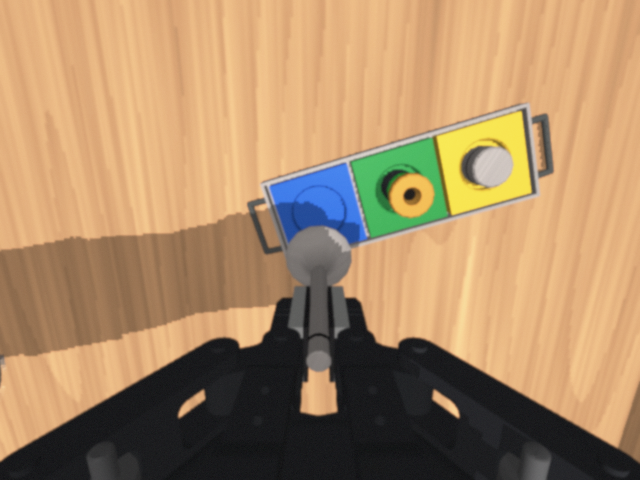

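The wrist view shows the blue recess centred near (319,209) under the upright valve, with the retainer at (410,195) and the tappet at (490,165). I'll lower the valve.

Emit:
{"name": "jog_arm", "arguments": {"increments": [[[0.002,0.002,0.1,0,0,0,255],[0,0,0.1,0,0,0,255],[0,0,0.1,0,0,0,255],[0,0,0.09,0,0,0,255],[0,0,0.04,0,0,0,255],[0,0,0.03,0,0,0,255],[0,0,0.016,0,0,0,255],[0,0,0,0,0,0,255],[0,0,0,0,0,0,255],[0,0,0,0,0,0,255]]]}}

```text
clock: 36.9
tcp_pos: [0.4706, 0.1653, 0.0517]
orientation: [0.0, 0.707, 0.707, 0.001]
wrist_force: [0.3, -0.9, -1.5]
finger_gap: 0.0077
grip_force: 48.9
```

Emit:
{"name": "jog_arm", "arguments": {"increments": [[[0,0,0.01,0,0,0,255],[0,0,0,0,0,0,255],[0,0,0,0,0,0,255]]]}}

```text
clock: 37.2
tcp_pos: [0.4699, 0.1652, 0.0484]
orientation: [0.0, 0.707, 0.707, -0.0]
wrist_force: [0.8, -0.4, -0.9]
finger_gap: 0.0074
grip_force: 48.9
```

Emit:
{"name": "jog_arm", "arguments": {"increments": [[[0,0,0.004,0,0,0,255],[0,0,0,0,0,0,255],[0,0,0,0,0,0,255]]]}}

```text
clock: 37.5
tcp_pos: [0.4699, 0.1652, 0.0474]
orientation: [0.0, 0.707, 0.707, -0.0]
wrist_force: [-0.2, -0.5, -1.5]
finger_gap: 0.0076
grip_force: 48.9
```

Emit:
{"name": "jog_arm", "arguments": {"increments": [[[0,0,0,0,0,0,130],[0,0,0,0,0,0,130],[0,0,0,0,0,0,130],[0,0,0,0,0,0,130],[0,0,-0.08,0,0,0,130],[0,0,-0.12,0,0,0,130],[0,0,-0.12,0,0,0,130],[0,0,-0.12,0,0,0,130],[0,0,-0.12,0,0,0,130],[-0.1,0,0,0,0,0,130],[-0.1,0,0,0,0,0,130],[-0.1,0,0,0,0,0,130],[-0.1,0,0,0,0,0,130],[-0.1,0,0,0,0,0,130],[-0.1,0,0,0,0,0,130],[0,0,0,0,0,0,130],[0,0,0,0,0,0,130]]]}}

```text
clock: 39.2
tcp_pos: [0.4699, 0.015, 0.1875]
orientation: [-0.0, 0.708, 0.707, 0.0]
wrist_force: [0.1, 0.3, -0.2]
finger_gap: 0.0418
grip_force: 0.0
```

```bash
python3 - <<'E'
from h import *
t,P,A=cam("top"); s,Ps,As=cam("scene")
a=cv2.resize(t["pixels"][130:300,130:290],(390,414)); b=cv2.resize(s["pixels"][170:290,340:500],(400,300))
m=np.zeros((414,790,3),np.uint8); m[:,:390]=a; m[:300,390:]=b; cv2.imwrite("pics/m14.png",m[:,:,::-1])
for k,z in (("intake_valve_mid",.061),("exhaust_valve_mid",.054),("exhaust_spring_mid",.023),("scored_tappet_mid",.014)):
    for r in spotter.landmark_of(k,"top")[:2]: print(k,r["uv"],r["conf"],at(r["uv"],t,P,A,z).round(4))
E
```

```text
exhaust_valve_mid [486.2, 180.6] 0.95 [ 0.5849 -0.32    0.054 ]
exhaust_spring_mid [354.4, 183.2] 0.66 [ 0.5912 -0.0958  0.023 ]
scored_tappet_mid [501.1, 271.5] 0.85 [ 0.4292 -0.3514  0.014 ]
```

View pics/m14.png

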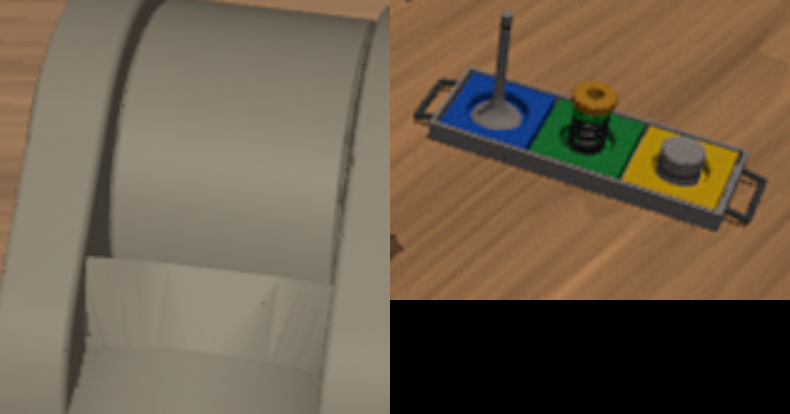

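The scene crop shows the valve stem-up in blue, the retainer level on the spring in green and the tappet in yellow. The top camera is blocked by the arm over the caddy. The three reject parts are still where they began, so I'm handing in.

```bash
python3 -c "
from h import *
print(ticket.hand_in())"
```

```text
the job is handed in; nothing more can be done
None
```

The intake valve, clean tappet, green spring and retainer were all in their nests in the last scene view, with the three reject parts within a few mm of where they began; the job is handed in, but `hand_in` returned no verdict.

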